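# Lay a parts carton label-up against the measuring stop

### The arm

A 6-joint arm with a two-finger parallel gripper is mounted at the origin on the work surface. World frame = base frame: x ahead of the robot, y to its left, z up, the work surface at z = 0. Lengths are in m, angles in rad, forces in N, time in s.
With the tool pointing down it reaches from about 0.35 to 0.875 m from the base axis. Payload 4.2 kg.
Tool frame: the origin (TCP) lies at the very end of the fingers, on their centre line; the grasp point (between the pads) lies bot.grasp_offset behind it (bot.grasp_offset is the distance from the TCP to the grasp point, in m); z points along the fingers, y is the direction in which the jaws open and shut (so a half turn about z gives the same grasp; the last joint's range is limited). The gripper opens to 87 mm and grips with 3 to 60 N. Pads are 19 mm wide; open, the fingers measure 117 mm over their backs; the gripper's body (75 mm by 190 mm) begins 51 mm behind the grasp point.
Start: joints at [-1.059, 0.385, 0.008, 0, -1.194, -0.259], TCP at [0.156, -0.605, 0.187] pointing down, gripper open.
Joint ranges: [-3.14, 3.14], [-1.21, 2.06], [-1.07, 1.41], [-3.16, 2.05], [-2.99, -0.16], [-3.1, 3.1]. Speed limits (rad/s): [2.79, 2.79, 3.14, 3.14, 3.14, 3.14].

### API

Orientations are given as a unit quaternion [w, x, y, z].
In Python, from station import readout, camera, job, bot gives the robot as it stands.
- The arm moves only by the tool jog_arm, never from a script. Its argument "targets" is a list of rows, each a list of 2 entries, a list of its own where there are three numbers: the shift along the tool's x, y, z in units of 0.5 m (1.0 is 0.5 m), then the turn, a rotation vector about the tool's x, y, z in units of 45 degrees (1.0 is 45 degrees). A call has 1 to 20 rows; each row shifts and turns the commanded pose from where the row before left it, along the tool's axes as they then stand; what a row does not reach is not made up. A row lasts 1/10 s, in which the tool goes at most 50 mm and 8.59 degrees, less where a joint would pass 70% of its speed; a pose out of reach is approached as far as the arm can. A call with a number of a shift or a turn outside -1 to 1 is refused whole. A call with a gripper value outside its range is refused whole. "grip" is the closure, from 0 (fully open) to 1 (shut), set as the call begins (left out, the last holds). The fingers move at their own pace and stop on an object; "force" is the grip in N (left out, the last holds). Time passes only in rows, so rows that do not move let the fingers close. It gives the time, the measured TCP pose, the force and the opening at its end, in the units of the state.
- readout.get_obs(): the state, without advancing time (a new reading comes with each control period).
- camera(name): name is "scene" or "top" or "wrist"; returns a dict with "pixels" (400x640x3 uint8, red, green, blue), "fx", "fy", "cx", "cy" (pixels), "R" (3x3) and "t" (3): a world point X has camera coordinates R X + t. Camera axes: x right, y down, z forward; pixel columns grow to the right and rows downward; lengths in m; the calibration is good to about 2 mm. A picture is of the moment at which its call begins. There is no depth.
- job.sign_off(): hands the job in, once; it reports no verdict.
The state is a dict: "time": time; "q": joint angles; "dq": joint speeds; "joint_torque": joint torques, N m; "eef_pos": TCP position; "ee_rot": TCP orientation; "wrist_force": force on the tool from outside, world axes, zero at the start; "wrist_torque": the same for the moment, N m; "grip_width": finger opening in m.
Only numpy, scipy, OpenCV 4.12 (cv2) and the standard library are available. Lean on these libraries where they do the work, as an engineer would, in place of code of your own. Each camera call takes 0.05 s, during which the arm holds its last target.

### The job

Push over the carton standing on the measuring plate so that it lies on the plate with its yellow label facing up, then push it along until its end sits flush against the red stop bar. Only then press the green button all the way in, and let it go. Do not pick the carton up, leave the red button alone and do not disturb the other things on the bench.

Things in the scene. Friction and masses are not known exactly. Their poses are not given: they have to be found in the camera images.
- plate: fixed measuring plate: aluminium slab 300 (x) x 240 (y) x 15 mm thick on the bench, origin at the centre of its underside, z up. A red stop bar, 15 mm thick, stands along its whole +x edge, its top 45 mm above the bench; the bar's working face looks to -x and lies at x = +135 mm in the plate's frame
- stop (a point): middle of the foot of the red bar's working face, on the plate's top surface: (135, 0, 15) mm in the plate's frame
- carton: rigid white and navy carton with a YELLOW label, standing upright on the plate: 70 (x) x 95 (y) x 130 mm (z), 0.25 to 0.5 kg, weight at its centre. Origin at the centre of its underside, z up its height. The labelled face is +x; at the start it looks away from the red bar, within 10 degrees. It falls over by itself once leant about 30 degrees, then lies some 30 to 80 mm short of the bar
- label (a point): point in the labelled face of the carton, (35, 0, 90) mm in the carton's frame. The label is folded over the top edge: from above a yellow strip 26 mm wide shows along the labelled side of the carton's top
- heel (a point): middle of the carton's bottom edge opposite the label, (-35, 0, 0) mm in its frame: the edge on which it rolls when tipped towards the bar
- corner_a (a point): corner of the carton's top end, (-35, 47.5, 130) mm in its frame; once tipped, one of the two lower corners nearest the bar
- corner_b (a point): the other such corner, (-35, -47.5, 130) mm in its frame
- go (a joint): travel of the GREEN push button: 0 up, 0.006 m fully down, sprung, about 5 N at full travel; it must go down at least 4.5 mm
- go_top (a point): centre of the green button's top face (cap 34 mm across, on a fixed grey housing on the bench); it is pressed straight down
- cancel (a joint): travel of the RED push button: 0 up, 0.006 m down; must be left alone
- cancel_top (a point): centre of the red button's top face, same make as the green one
- other_carton: standing parts carton of the same make and size as the task's carton, but with a BLUE label; a bystander, origin at the centre of its underside
- tape: brown roll of tape lying flat, 104 mm across, 48 mm high; a bystander, origin at the centre of its underside
- bearing: steel ring lying flat, 62 mm across, 18 mm high; a bystander, origin at the centre of its underside
- canister: squat black round canister, 72 mm across, 55 mm high, standing; a bystander, origin at the centre of its underside
- small_box: small white and navy box, 90 x 55 x 50 mm high; a bystander, origin at the centre of its underside
- bin: open blue picking bin, 140 x 100 x 70 mm high, loose; a bystander, origin at the centre of its underside
There are look-alikes about, which are no part of the job. Leave any pink look-alike of the carton alone. Leave any orange look-alike of the part that bears go alone.

How it is judged:
On the way, in this order (a step that is already met when the one before it is completed fails the run):
1. the carton lies on the plate with its label up (angle between carton's own x axis and vertical below 0.1 rad and y of carton in the frame of plate between -0.09 and 0.09 m and height (world z) of label below 0.095 m), for 0.2 s.
2. the carton's end is flush against the red bar (all of step 1 and x of each of corner_a, corner_b in the frame of plate above 0.129 m), for 0.2 s.
3. the green button is pressed all the way in (value of joint go above 0.0045 m), for 0.05 s.
At the end, for the whole second after the job is handed in: The carton lies still on the plate, label up (within 0.1 rad), both lower corners of its leading end within 6 mm of the red bar, its near end within 90 mm of the plate's centre line; the green button was then pressed at least 4.5 of its 6 mm and is up again (all of step 2 and linear speed of carton below 0.01 m/s and value of joint go below 0.002 m); the robot touches nothing.
It fails at once if the carton is lifted: its bottom edge opposite the label rises more than 30 mm above the plate (z of heel in the frame of plate above 0.045 m).
It fails at once if the green button is pressed before the carton lies flush (value of joint go above 0.003 m and not (angle between carton's own x axis and vertical below 0.1 rad and y of carton in the frame of plate between -0.09 and 0.09 m and height (world z) of label below 0.095 m and x of each of corner_a, corner_b in the frame of plate above 0.129 m)).
It fails at once if the red button is pressed (value of joint cancel above 0.002 m).
It fails at once if a bystander is moved by more than 20 mm or tipped (distance of any of other_carton, tape, bearing, canister, small_box, bin from where it was at the start of the episode above 0.02 m or angle between any of other_carton, tape, bearing, canister, small_box, bin's own z axis and vertical above 0.3 rad).
It also fails if it takes over 54 s, if anything falls off the work surface, if the arm or the gripper's body presses on something with over 40 N, if the wrist force passes 120 N, or if a joint passes its speed limit or range.

## Working session

There is one attempt and no reset: what is moved stays moved. The work goes in short steps, Python scripts to look and compute and a tool call to move; the robot and the scene stay as the last step left them, time stands still between calls to the robot, and variables do not carry over. Pictures are saved under pics/ and viewed, and the job is handed in when it is done.

Besides the shell and the picture viewer there is one more tool, called after "Call:" as name(argument=value, ...) on one line, values as JSON. jog_arm: Moves the arm, as the interface text tells. Shifts and turns lie within -1 to 1; 1 stands for 0.5 m of shift or 45 degrees of turn. Its arguments: {"type":"object","properties":{"targets":{"type":"array","items":{"type":"array"}},"grip":{"type":"number"},"force":{"type":"number"}},"required":["targets"]}

```bash
ls; mkdir -p pics
python3 - <<'E'
from station import readout,camera,job,bot
import cv2
o=readout.get_obs(); print({k:(v.round(3).tolist() if hasattr(v,'round') else v) for k,v in o.items()}); print(bot.grasp_offset)
for n in ["scene","top"]:
    c=camera(n); cv2.imwrite(f"pics/{n}0.png",c["pixels"][:,:,::-1]); print(n,c["fx"],c["cx"],c["cy"],c["R"],c["t"])
E
```

```text
pics
{'time': 0.0, 'q': [-1.059, 0.386, 0.007, -0.0, -1.194, -0.259], 'dq': [-0.001, 0.003, 0.001, -0.0, -0.001, -0.0], 'joint_torque': [-0.001, -39.066, 18.74, 4.22, 0.011, -0.0], 'eef_pos': [0.156, -0.604, 0.186], 'ee_rot': [-0.0, -0.126, 0.992, 0.001], 'wrist_force': [-0.075, -0.003, 0.468], 'wrist_torque': [-0.061, -0.007, -0.042], 'grip_width': 0.08700452083374828}
0.0187
scene 444.0796902884883 319.0842467346679 196.70251072954554 [[ 0.73642908  0.67631083  0.01660967]
 [ 0.56211486 -0.59805187 -0.57128001]
 [-0.37642941  0.43004375 -0.82058715]] [-0.41171057 -0.25975355  1.63065726]
top 518.4120356788443 309.26987347407237 194.13846078433812 [[-0.02799033 -0.99958645  0.00659355]
 [-0.98788257  0.02665404 -0.15289733]
 [ 0.15265835 -0.0107933  -0.98822008]] [-0.00290033  0.53083678  1.50443416]
```

View pics/scene0.png

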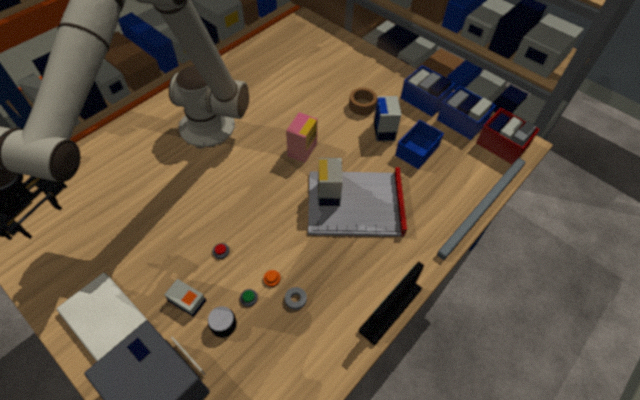

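View pics/top0.png

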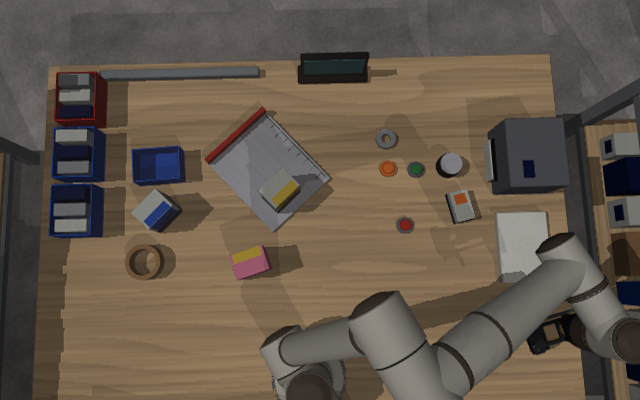

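Candidates in the top view: the white/navy carton with a yellow strip at (280,188), the pink look-alike at (250,262), and the blue-label carton at (157,210). Buttons are green (416,169), orange (388,168) and red (405,225). I choose the carton at (280,188) and the green button at (416,169), and will check both in a close crop.

```bash
cat > h.py <<'E'
import numpy as np,cv2
from station import readout,camera,job,bot
def ray(c,px,z):
    u,v=px; R=np.array(c["R"]);t=np.array(c["t"])
    C=-R.T@t; d=R.T@np.array([(u-c["cx"])/c["fx"],(v-c["cy"])/c["fy"],1])
    return C+d*(z-C[2])/d[2]
def proj(c,X):
    x=np.array(c["R"])@np.array(X)+c["t"]; return np.array([c["fx"]*x[0]/x[2]+c["cx"],c["fy"]*x[1]/x[2]+c["cy"]])
def hsv(c): return cv2.cvtColor(c["pixels"],cv2.COLOR_RGB2HSV)
def blobs(m,amin=30):
    n,l,s,ce=cv2.connectedComponentsWithStats(m.astype(np.uint8))
    return [(s[i,4],ce[i].round(1),l==i) for i in range(1,n) if s[i,4]>=amin]
E
python3 - <<'E'
from h import *
for n in ["top","scene"]:
    c=camera(n);h=hsv(c);H,S,V=[h[:,:,i].astype(int) for i in range(3)]
    for nm,m in dict(yel=(H>20)&(H<34)&(S>130)&(V>100),green=(H>45)&(H<90)&(S>120),red=((H<6)|(H>174))&(S>150)&(V>70),orange=(H>7)&(H<16)&(S>200)).items():
        for a,ce,mm in blobs(m):
            r=cv2.minAreaRect(np.argwhere(mm)[:,::-1].astype(np.float32))
            print(n,nm,a,ce,np.round(r[1],1),cv2.boxPoints(r).round(0).tolist(), ray(c,ce,{'yel':.145,'red':.045}.get(nm,.04)).round(3))
    p=c["pixels"]
    a,b=((130,310,90,240) if n=="top" else (300,420,130,250))[0:2],None
    box=(190,450,95,275) if n=="top" else (230,420,130,310)
    cr=p[box[2]:box[3],box[0]:box[1]]
    cr=cv2.resize(cr,None,fx=3,fy=3,interpolation=cv2.INTER_CUBIC)
    cv2.imwrite(f"pics/{n}crop.png",cr[:,:,::-1])
E
```

```text
top yel 256 [284.3 192.6] [ 8.5 27.6] [[272.0, 200.0], [291.0, 180.0], [297.0, 186.0], [278.0, 206.0]] [0.521 0.053 0.145]
top yel 258 [246.2 254. ] [ 8.9 28.5] [[231.0, 254.0], [258.0, 245.0], [261.0, 254.0], [234.0, 263.0]] [0.354 0.16  0.145]
top green 84 [415.9 168.4] [9.2 9.2] [[410.0, 168.0], [416.0, 162.0], [423.0, 168.0], [416.0, 175.0]] [ 0.6   -0.341  0.04 ]
top red 202 [ 76.  100.1] [40.5 49.5] [[54.0, 120.0], [56.0, 71.0], [96.0, 72.0], [94.0, 121.0]] [0.839 0.685 0.045]
top red 377 [234.2 134.3] [ 4.8 78.6] [[204.0, 159.0], [262.0, 106.0], [265.0, 110.0], [207.0, 162.0]] [0.719 0.204 0.045]
top red 95 [405.1 224.5] [ 9. 10.] [[400.0, 220.0], [410.0, 220.0], [410.0, 229.0], [400.0, 229.0]] [ 0.432 -0.297  0.045]
top orange 74 [387.1 167.6] [13.4 14.1] [[378.0, 169.0], [388.0, 159.0], [397.0, 168.0], [387.0, 178.0]] [ 0.605 -0.254  0.04 ]
top orange 85 [459.9 198.3] [8.5 9.8] [[454.0, 196.0], [463.0, 193.0], [466.0, 201.0], [457.0, 204.0]] [ 0.506 -0.467  0.04 ]
scene yel 122 [307.9 126.3] [ 7.4 17.5] [[300.0, 132.0], [310.0, 117.0], [316.0, 121.0], [306.0, 136.0]] [0.366 
[... 697 characters left out ...]
, 244.0], [225.0, 253.0], [215.0, 253.0]] [ 0.449 -0.308  0.045]
scene orange 1816 [29.9 22.2] [29.5 82.2] [[-12.0, 25.0], [62.0, -10.0], [75.0, 17.0], [0.0, 51.0]] [-0.989 -0.15   0.04 ]
scene orange 371 [258.8  29.2] [ 5.  92.8] [[218.0, 50.0], [298.0, 3.0], [301.0, 7.0], [221.0, 55.0]] [-0.248  0.495  0.04 ]
scene orange 567 [118.6 112.4] [  5.9 113.5] [[70.0, 138.0], [167.0, 80.0], [171.0, 85.0], [73.0, 143.0]] [-0.248 -0.195  0.04 ]
scene orange 200 [271.4 278. ] [14. 15.] [[264.0, 271.0], [279.0, 271.0], [279.0, 285.0], [264.0, 285.0]] [ 0.623 -0.269  0.04 ]
scene orange 89 [188.9 297.4] [ 8.  11.2] [[182.0, 300.0], [189.0, 291.0], [195.0, 295.0], [189.0, 304.0]] [ 0.5   -0.462  0.04 ]
```

View pics/topcrop.png

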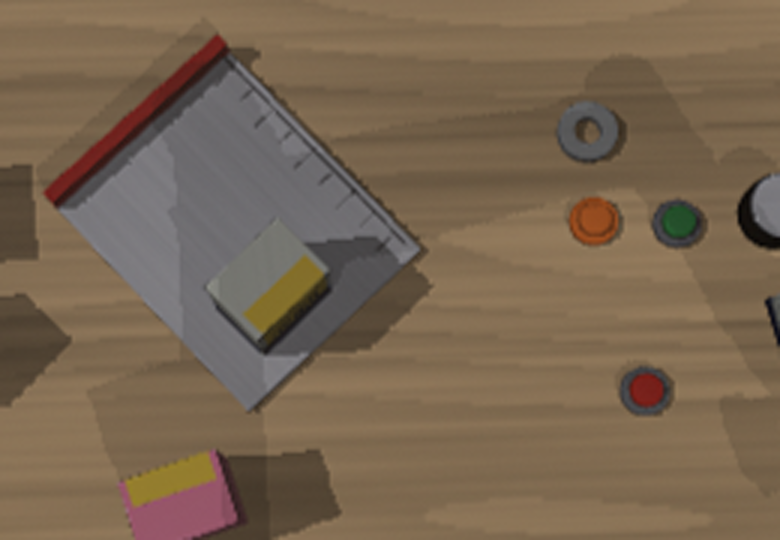

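View pics/scenecrop.png

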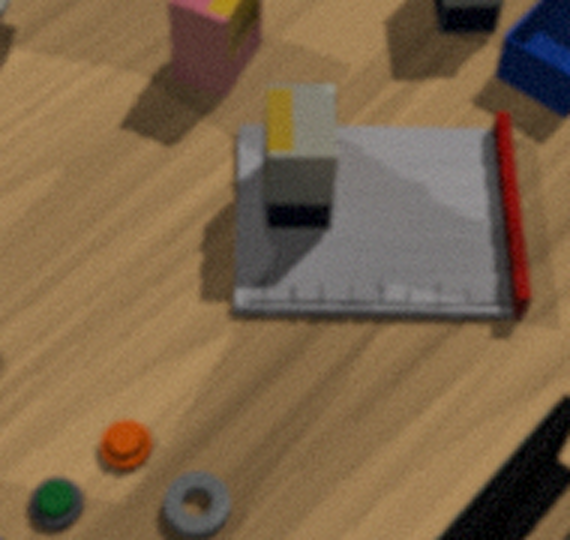

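The crops confirm the choice. The yellow-strip carton stands on the plate at crop (267,285), strip facing away from the red bar. The green button is at (678,222) with the orange look-alike left of it.

Run:
```python
from h import *
c=camera("top"); s=camera("scene")
P=lambda u,v,z:ray(c,(190+(u-1)/3,95+(v-1)/3),z).round(4)
print("bar",[P(*p,.045) for p in [(217,37),(228,48),(45,193),(57,206)]])
print("near",[P(*p,.015) for p in [(425,248),(252,410)]])
print("carton",[P(*p,.145) for p in [(278,220),(330,270),(264,335),(207,288)]])
Q=lambda u,v,z:ray(s,(230+(u-1)/3,130+(v-1)/3),z).round(4)
print("scene carton",[Q(*p,.145) for p in [(266,85),(334,85),(335,156),(266,154)]])
print("scene plate",[Q(*p,.015) for p in [(237,127),(235,307)]], [Q(*p,.045) for p in [(498,113),(509,113),(528,300),(515,302)]])
def tri(a,b):
    A=[];
    for k,px in ((c,a),(s,b)):
        M=np.array([[k["fx"],0,k["cx"]],[0,k["fy"],k["cy"]],[0,0,1]])@np.hstack([k["R"],np.array(k["t"])[:,None]]);A.append(M)
    X=cv2.triangulatePoints(A[0],A[1],np.array(a,float),np.array(b,float));return (X[:3]/X[3]).ravel().round(4)
print("green",tri((415.9,168.4),(247.9,296.1)));print("red",tri((405.1,224.5),(220,248.6)));
print("yel",tri((284.3,192.6),(322.6,169.6)))
```

```text
bar [array([0.8026, 0.1192, 0.045 ]), array([0.7907, 0.1082, 0.045 ]), array([0.645 , 0.2933, 0.045 ]), array([0.6314, 0.2813, 0.045 ])]
near [array([ 0.5845, -0.0864,  0.015 ]), array([0.4247, 0.092 , 0.015 ])]
carton [array([0.5905, 0.0569, 0.145 ]), array([0.5419, 0.0096, 0.145 ]), array([0.4827, 0.072 , 0.145 ]), array([0.528 , 0.1239, 0.145 ])]
scene carton [array([0.481, 0.078, 0.145]), array([0.5317, 0.1259, 0.145 ]), array([0.592 , 0.0579, 0.145 ]), array([0.5408, 0.0131, 0.145 ])]
scene plate [array([0.4268, 0.0917, 0.015 ]), array([ 0.5856, -0.0795,  0.015 ])] [array([0.6399, 0.2874, 0.045 ]), array([0.6488, 0.2958, 0.045 ]), array([0.807, 0.115, 0.045]), array([0.7989, 0.1041, 0.045 ])]
green [ 0.6053 -0.3455  0.0163]
red [ 0.4344 -0.3021  0.0185]
yel [0.5208 0.0531 0.1451]
```

Plate frame: centre (0.6155, 0.1045), yaw about 42.3°. The carton is at plate (-0.084, 0.026), squared to the plate within about 1°. I will turn the tool and travel to a point in front of the labelled face.

Call:
jog_arm(targets=[[[0, 0, 0], [0, 0, -0.1544]], [[0, 0, 0], [0, 0, -0.1544]], [[0, 0, 0], [0, 0, -0.1544]], [[0, 0, 0], [0, 0, -0.1544]], [[-0.0784, 0.0302, 0], [0, 0, 0]], [[-0.0784, 0.0302, 0], [0, 0, 0]], [[-0.0784, 0.0302, 0], [0, 0, 0]], [[-0.0784, 0.0302, 0], [0, 0, 0]], [[-0.0784, 0.0302, 0], [0, 0, 0]], [[-0.0784, 0.0302, 0], [0, 0, 0]], [[-0.0784, 0.0302, 0], [0, 0, 0]], [[-0.0784, 0.0302, 0], [0, 0, 0]], [[-0.0784, 0.0302, 0], [0, 0, 0]], [[-0.0784, 0.0302, 0], [0, 0, 0]], [[-0.0784, 0.0302, 0], [0, 0, 0]], [[-0.0784, 0.0302, 0], [0, 0, 0]], [[-0.0784, 0.0302, 0], [0, 0, 0]], [[-0.0784, 0.0302, 0], [0, 0, 0]], [[-0.0784, 0.0302, 0], [0, 0, 0]], [[-0.0784, 0.0302, 0], [0, 0, 0]]], grip=0.4)

```text
time: 2.3
eef_pos: [0.4583, -0.0026, 0.187]
ee_rot: [0.0, -0.361, 0.933, -0.0]
wrist_force: [1.3, 0.1, 0.3]
grip_width: 0.0518
```

Call:
jog_arm(targets=[[[0, 0, 0.04], [0, 0, 0]], [[0, 0, 0.04], [0, 0, 0]], [[0, 0, 0.04], [0, 0, 0]], [[-0.03, 0, 0], [0, 0, 0]], [[-0.03, 0, 0], [0, 0, 0]], [[-0.02, 0, 0], [0, 0, 0]], [[-0.01, 0, 0], [0, 0, 0]], [[-0.01, 0, 0], [0, 0, 0]]])

```text
time: 3.1
eef_pos: [0.4957, 0.0298, 0.1272]
ee_rot: [0.001, -0.361, 0.933, 0.0]
wrist_force: [0.2, -0.9, -0.5]
grip_width: 0.0521
```

```bash
cat > snap.py <<'E'
import sys
from h import *
for n in sys.argv[2:]:
    c=camera(n); box=(190,450,95,275) if n=="top" else (230,430,110,310)
    if n=="wrist": box=(0,640,0,400)
    cr=c["pixels"][box[2]:box[3],box[0]:box[1]]
    if n!="wrist": cr=cv2.resize(cr,None,fx=3 if n=='top' else 2.8,fy=3 if n=='top' else 2.8,interpolation=cv2.INTER_CUBIC)
    cv2.imwrite(f"pics/{sys.argv[1]}_{n}.png",cr[:,:,::-1])
E
python3 snap.py a scene
```

```text
(no output)
```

View pics/a_scene.png

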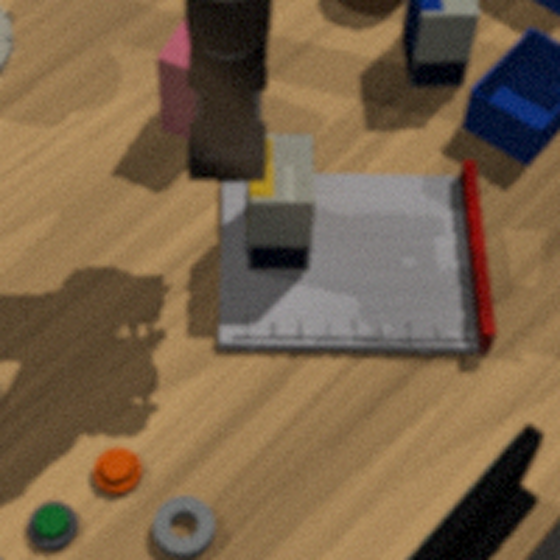

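The gripper is just behind the label side of the carton (crop (255,165)), about 10 mm from touching. Pushing gently.

Call:
jog_arm(targets=[[[-0.01, 0, 0], [0, 0, 0]], [[-0.01, 0, 0], [0, 0, 0]], [[-0.01, 0, 0], [0, 0, 0]], [[-0.01, 0, 0], [0, 0, 0]], [[-0.01, 0, 0], [0, 0, 0]], [[-0.01, 0, 0], [0, 0, 0]], [[-0.01, 0, 0], [0, 0, 0]]])

```text
time: 3.85
eef_pos: [0.5211, 0.053, 0.1266]
ee_rot: [-0.0, -0.361, 0.933, -0.0]
wrist_force: [-0.4, 0.9, -0.5]
grip_width: 0.0519
```

```bash
python3 snap.py b scene
```

```text
(no output)
```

View pics/b_scene.png

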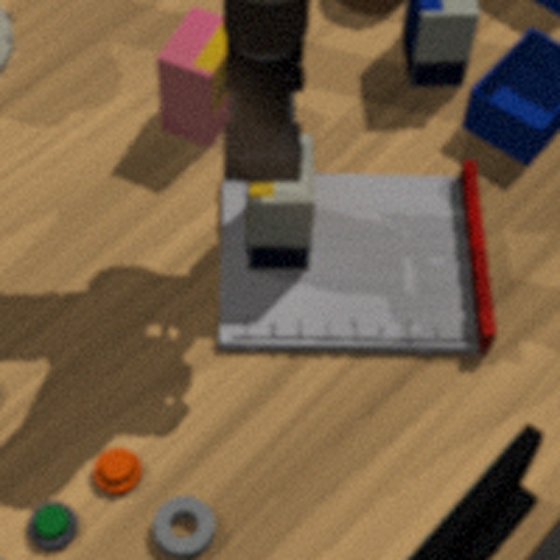

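```bash
python3 snap.py b wrist top;python3 - <<'E'
from h import *
c=camera("wrist");o=readout.get_obs();print(c["R"],c["t"]);print(proj(c,o["eef_pos"]),[proj(c,p).round() for p in [(0.5905,.0574,.145),(.5415,.0115,.145),(.482,.075,.145),(.530,.125,.145)]],o["wrist_force"],o["eef_pos"])
E
```

```text
[[-6.72716359e-01  7.39900150e-01 -6.83961223e-04]
 [ 7.07644075e-01  6.43658588e-01  2.91450656e-01]
 [ 2.16084622e-01  1.95579623e-01 -9.56585619e-01]] [ 0.31149352 -0.42202099  0.21104819]
[317.06379082 223.18798407] [array([253., 309.]), array([245., 215.]), array([386., 213.]), array([387., 310.])] [-0.54298573  0.68609022  0.34060168] [0.52070395 0.05280891 0.12651072]
```

View pics/b_wrist.png

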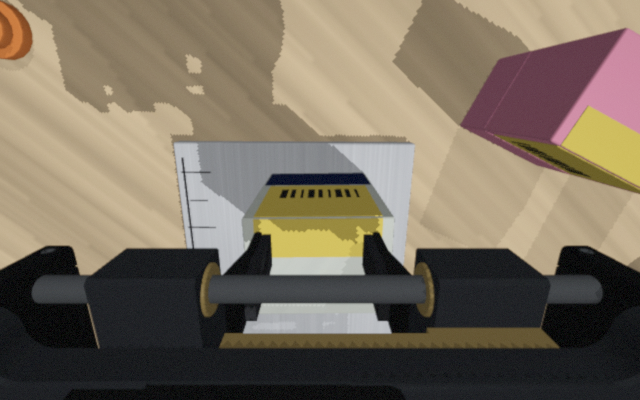

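View pics/b_top.png

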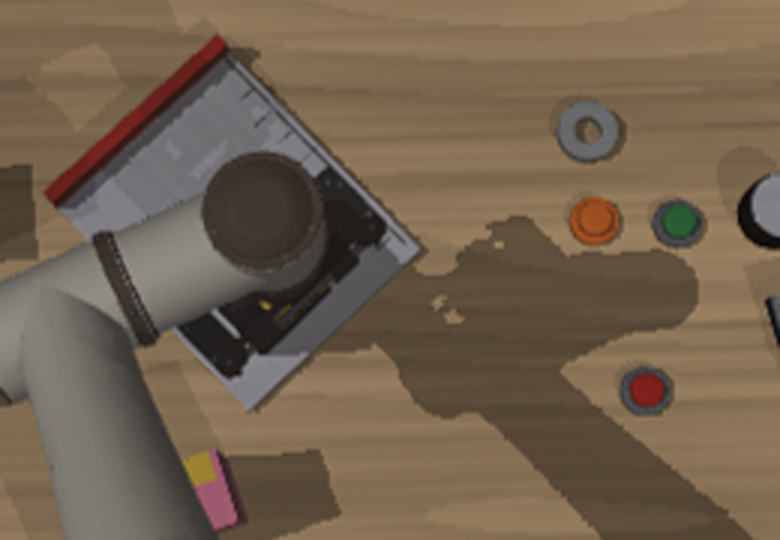

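Run:
```python
from h import *
c=camera("wrist");o=readout.get_obs()
im=c["pixels"][200:330,200:430]; cv2.imwrite("pics/b2.png",cv2.resize(im,None,fx=3.4,fy=3.4,interpolation=cv2.INTER_CUBIC)[:,:,::-1])
e=np.array(o["eef_pos"]);y=np.array([-.673,.74,0]);x=np.array([-.74,-.673,0])
print(c["fx"],-np.array(c["R"]).T@c["t"])
for dz in (0,.0187,.03,.05):
  print(dz,[proj(c,e+y*s+x*xx+[0,0,dz]).round() for s in (-.041,-.026,.026,.041) for xx in (-.0095,.0095)])
```

```text
311.4933670591767 [ 4.62381397e-01 -2.57043684e-04  3.25105344e-01]
0 [array([258., 236.]), array([256., 210.]), array([279., 236.]), array([278., 210.]), array([355., 236.]), array([356., 210.]), array([376., 236.]), array([378., 210.])]
0.0187 [array([252., 248.]), array([251., 220.]), array([276., 248.]), array([275., 220.]), array([358., 248.]), array([359., 220.]), array([382., 248.]), array([383., 220.])]
0.03 [array([249., 257.]), array([247., 227.]), array([274., 257.]), array([272., 227.]), array([360., 257.]), array([362., 227.]), array([385., 257.]), array([387., 227.])]
0.05 [array([241., 274.]), array([238., 242.]), array([269., 274.]), array([267., 242.]), array([365., 274.]), array([367., 242.]), array([393., 274.]), array([396., 242.])]
```

View pics/b2.png

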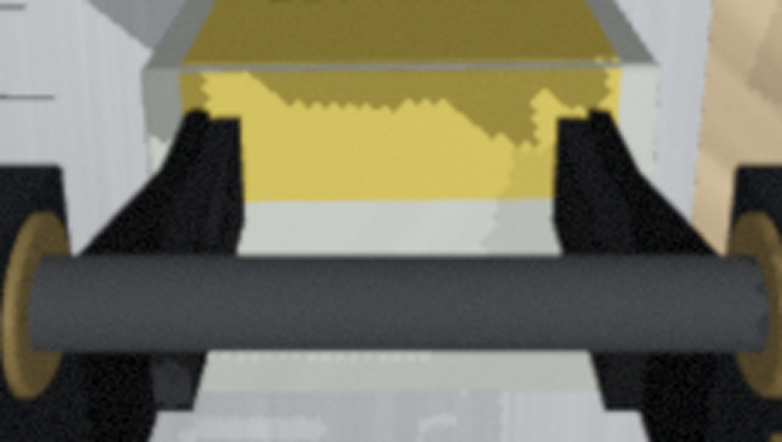

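Run:
```python
from h import *
c=camera("scene");o=readout.get_obs()
e=np.array(o["eef_pos"]);y=np.array([-.673,.74,0]);x=np.array([-.74,-.673,0])
for dz in (0,.0187,.036):
  print(dz,[((proj(c,e+y*s+x*xx+[0,0,dz])-[230,110])*2.8).round() for s in (-.041,-.026,.026) for xx in (-.0095,.0095)])
im=c["pixels"][120:220,290:390]; cv2.imwrite("pics/b3.png",cv2.resize(im,None,fx=6,fy=6,interpolation=cv2.INTER_CUBIC)[:,:,::-1])
```

```text
0 [array([267., 208.]), array([249., 208.]), array([267., 197.]), array([249., 197.]), array([267., 159.]), array([249., 159.])]
0.0187 [array([267., 198.]), array([249., 197.]), array([267., 186.]), array([250., 186.]), array([267., 148.]), array([250., 148.])]
0.036 [array([268., 188.]), array([250., 187.]), array([268., 176.]), array([250., 176.]), array([268., 138.]), array([250., 138.])]
```

View pics/b3.png

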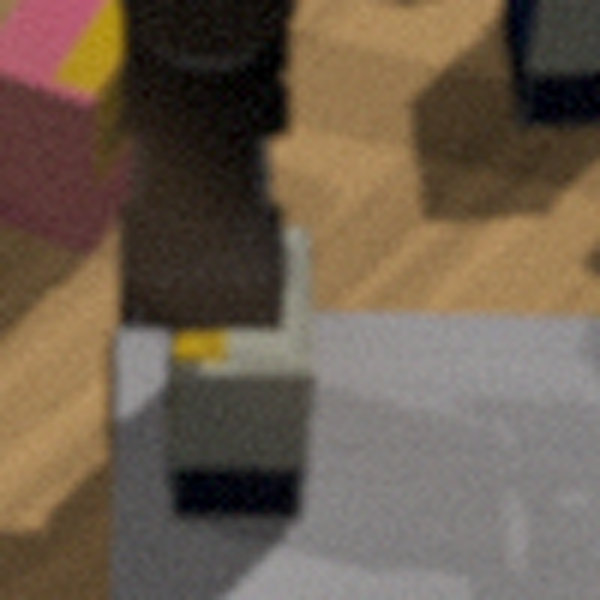

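The wrist and scene views disagree with the stated TCP height. The carton has not moved, there is no force, and the yellow strip is unobstructed beneath the fingers, so the tips are passing above its top. I will back off and check the tip height.

Call:
jog_arm(targets=[[[0.04, 0, 0], [0, 0, 0]], [[0.04, 0, 0], [0, 0, 0]], [[0.04, 0, 0], [0, 0, 0]], [[0.03, 0, 0], [0, 0, 0]], [[0, 0, 0], [0, 0, 0]]])

```text
time: 4.65
eef_pos: [0.4638, 0.0013, 0.1268]
ee_rot: [-0.0, -0.36, 0.933, 0.0]
wrist_force: [-0.3, 1.1, 1.2]
grip_width: 0.0518
```

Run:
```python
from h import *
c=camera("wrist");o=readout.get_obs();print(o["eef_pos"],o["ee_rot"],o["q"])
im=c["pixels"]; cv2.imwrite("pics/c1.png",im[:,:,::-1])
c=camera("scene");im=c["pixels"][100:220,260:400]; cv2.imwrite("pics/c2.png",cv2.resize(im,None,fx=5,fy=5,interpolation=cv2.INTER_CUBIC)[:,:,::-1])
e=np.array(o["eef_pos"]);print((proj(c,e)-[260,100])*5)
```

```text
[0.46515302 0.00187933 0.12701806] [ 4.67296622e-04 -3.60281368e-01  9.32843563e-01 -7.43841131e-05] [ 3.54830511e-01  1.69568802e-01 -4.59077986e-01  1.68153807e-04
 -9.41212996e-01 -1.18858670e+00]
[187.40529916 365.3263379 ]
```

View pics/c1.png

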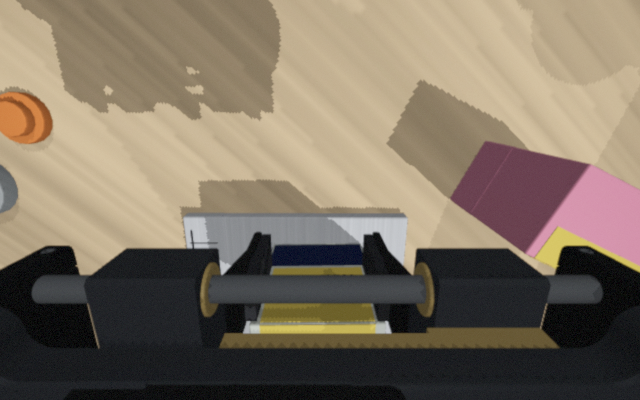

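View pics/c2.png

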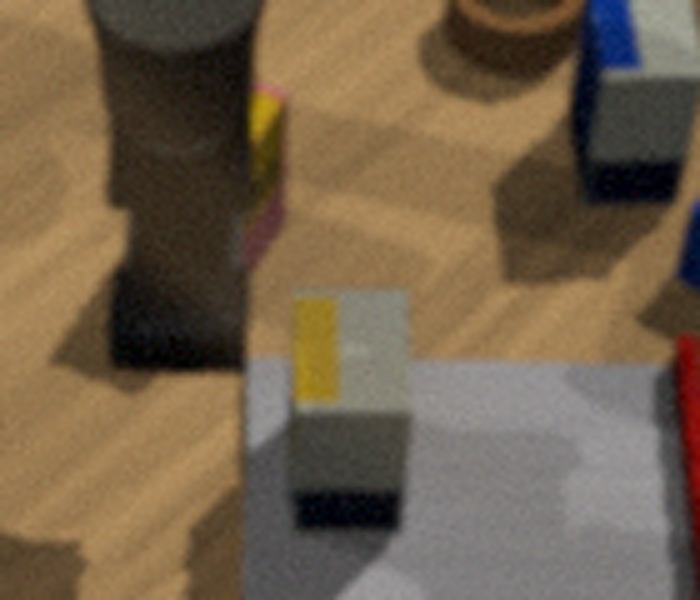

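Run:
```python
from h import *
c=camera("wrist");o=readout.get_obs();e=np.array(o["eef_pos"])
im=c["pixels"][220:300,235:400]; cv2.imwrite("pics/c3.png",cv2.resize(im,None,fx=4.8,fy=4.8,interpolation=cv2.INTER_CUBIC)[:,:,::-1])
R=np.array(c["R"]);C=-R.T@c["t"]
for d in (.165,.174,.185,.2):
    X=R.T@(np.array([(317-c["cx"])/c["fx"],(234-c["cy"])/c["fy"],1])*d)+C
    dd=X-e; print(d,(dd@np.array([-.74,-.673,0])).round(4),dd[2].round(4), d*93/c["fx"])
```

```text
0.165 0.0129 0.0464 0.04926268621663715
0.174 0.0092 0.0381 0.051949741828453716
0.185 0.0048 0.0279 0.055233920909562854
0.2 -0.0013 0.0141 0.05971234692925715
```

View pics/c3.png

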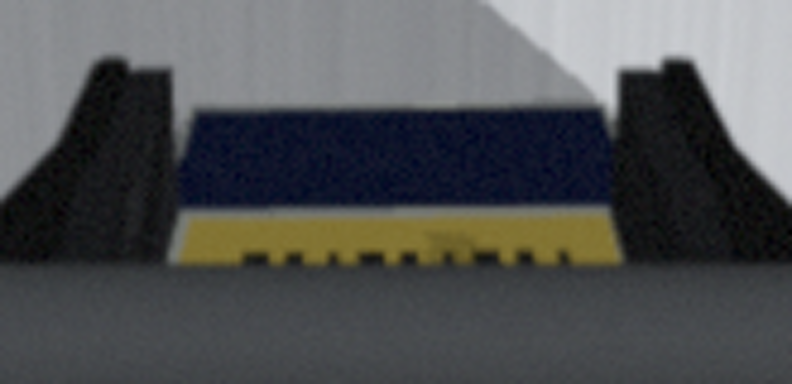

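The wrist view puts the finger tips about 35 mm above the reported TCP, so the true tip is at about z 0.163. I lower by 37 mm and push again, watching for contact.

Call:
jog_arm(targets=[[[0, 0, 0.037], [0, 0, 0]], [[0, 0, 0.037], [0, 0, 0]], [[-0.03, 0, 0], [0, 0, 0]], [[-0.02, 0, 0], [0, 0, 0]], [[-0.02, 0, 0], [0, 0, 0]], [[-0.01, 0, 0], [0, 0, 0]], [[-0.01, 0, 0], [0, 0, 0]], [[-0.01, 0, 0], [0, 0, 0]], [[-0.01, 0, 0], [0, 0, 0]]])

```text
time: 5.7
eef_pos: [0.5057, 0.0392, 0.0898]
ee_rot: [-0.001, -0.361, 0.933, -0.0]
wrist_force: [-1.0, -1.1, 0.9]
grip_width: 0.052
```

Call:
jog_arm(targets=[[[-0.01, 0, 0], [0, 0, 0]], [[-0.01, 0, 0], [0, 0, 0]]])

```text
time: 5.9
eef_pos: [0.5134, 0.046, 0.0897]
ee_rot: [-0.0, -0.361, 0.933, -0.0]
wrist_force: [-0.2, -1.0, 0.0]
grip_width: 0.0519
```

```bash
python3 snap.py d scene wrist
```

```text
(no output)
```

View pics/d_scene.png

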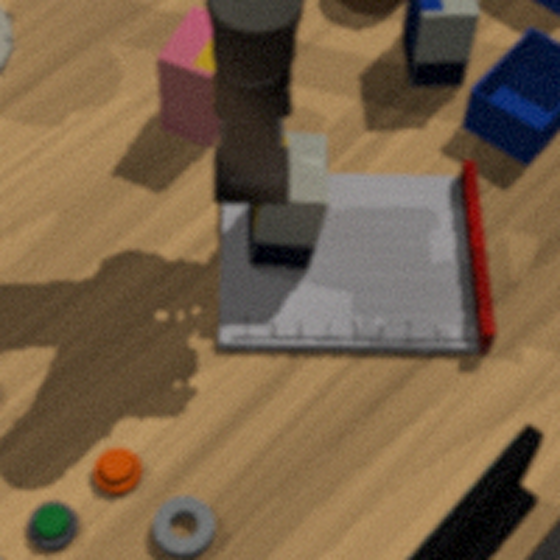

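View pics/d_wrist.png

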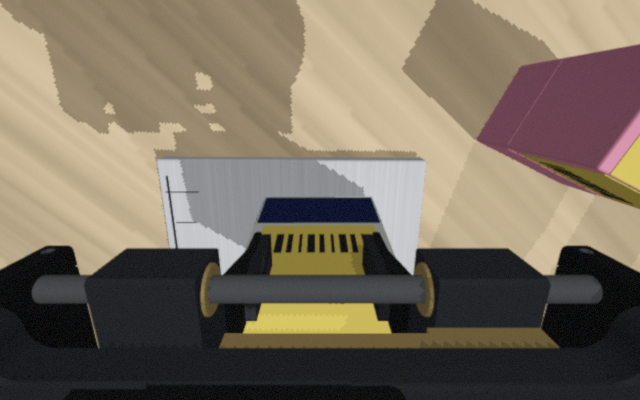

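The carton is in contact and has started to lean towards the bar: in the scene crop its top edge is now at (305,205) over its foot at (280,262). Continuing.

Call:
jog_arm(targets=[[[-0.01, 0, 0], [0, 0, 0]], [[-0.01, 0, 0], [0, 0, 0]], [[-0.01, 0, 0], [0, 0, 0]], [[-0.01, 0, 0], [0, 0, 0]]])

```text
time: 6.4
eef_pos: [0.5288, 0.0599, 0.0897]
ee_rot: [0.0, -0.361, 0.933, 0.0]
wrist_force: [-1.2, -0.0, 0.8]
grip_width: 0.0523
```

```bash
python3 snap.py e scene wrist
```

```text
(no output)
```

View pics/e_scene.png

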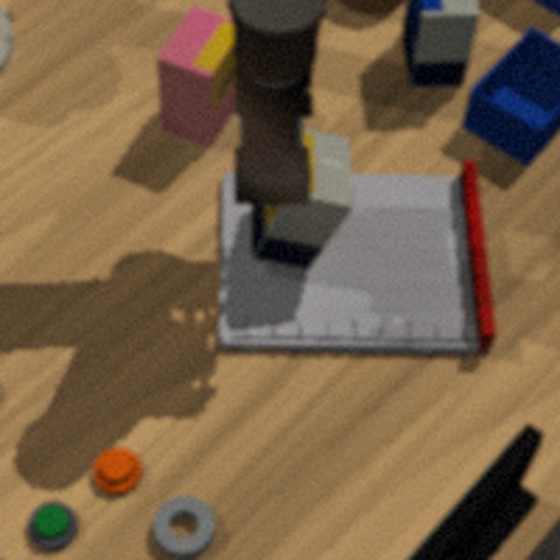

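View pics/e_wrist.png

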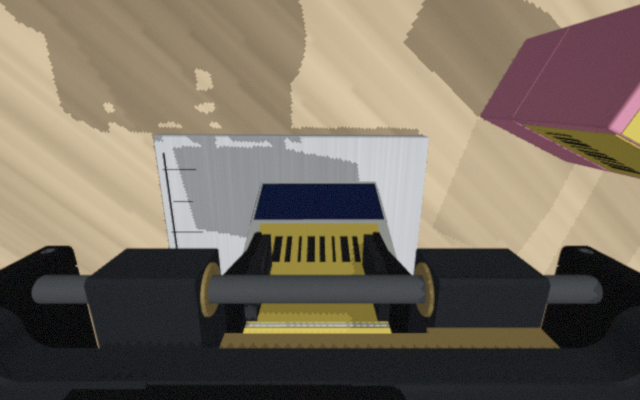

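Tipping cleanly, now about 18° over with the foot holding its place. Continue past the balance point.

Call:
jog_arm(targets=[[[-0.01, 0, 0], [0, 0, 0]], [[-0.01, 0, 0], [0, 0, 0]], [[-0.01, 0, 0], [0, 0, 0]], [[-0.01, 0, 0], [0, 0, 0]], [[-0.01, 0, 0], [0, 0, 0]]])

```text
time: 7.0
eef_pos: [0.5471, 0.0767, 0.0896]
ee_rot: [0.0, -0.361, 0.933, 0.0]
wrist_force: [0.1, 0.2, 0.8]
grip_width: 0.0523
```

```bash
python3 snap.py f scene
```

```text
(no output)
```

View pics/f_scene.png

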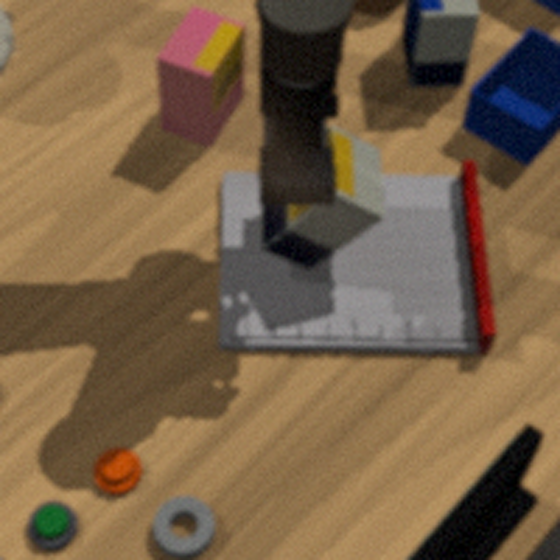

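It leans about 30° now. A little more, then a pause for it to fall.

Call:
jog_arm(targets=[[[-0.01, 0, 0], [0, 0, 0]], [[-0.01, 0, 0], [0, 0, 0]], [[-0.01, 0, 0], [0, 0, 0]], [[0, 0, 0], [0, 0, 0]], [[0, 0, 0], [0, 0, 0]], [[0, 0, 0], [0, 0, 0]], [[0, 0, 0], [0, 0, 0]]])

```text
time: 7.75
eef_pos: [0.5576, 0.0863, 0.0897]
ee_rot: [-0.0, -0.361, 0.933, 0.0]
wrist_force: [0.7, -0.6, 0.2]
grip_width: 0.052
```

```bash
python3 snap.py g scene wrist
```

```text
(no output)
```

View pics/g_scene.png

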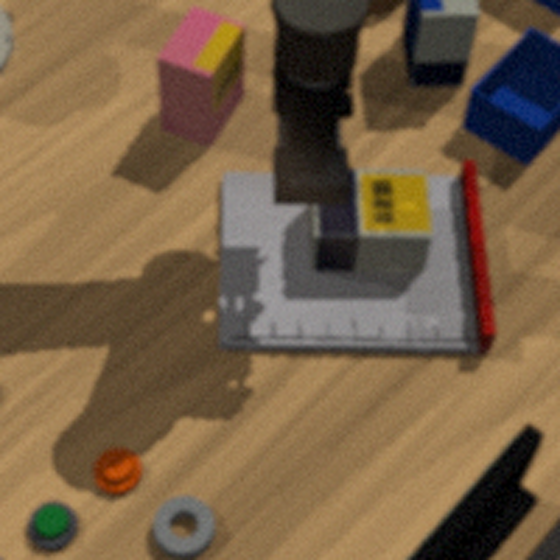

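View pics/g_wrist.png

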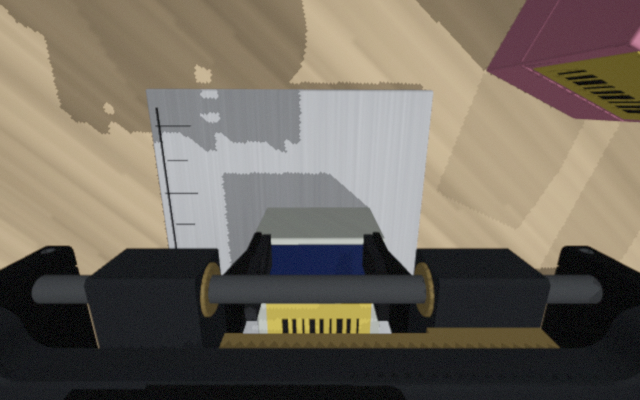

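It now lies label up: yellow patch at scene crop (395,205), near end at about (318,270), bar at (480,250). Backing off to measure it.

Call:
jog_arm(targets=[[[0.04, 0, 0], [0, 0, 0]], [[0.04, 0, 0], [0, 0, 0]], [[0.04, 0, 0], [0, 0, 0]], [[0, 0, 0], [0, 0, 0]]])

```text
time: 8.25
eef_pos: [0.5113, 0.0447, 0.0897]
ee_rot: [-0.001, -0.36, 0.933, 0.0]
wrist_force: [0.2, 0.1, 0.1]
grip_width: 0.052
```

Run:
```python
from h import *
c=camera("scene"); im=c["pixels"][150:250,300:420]; cv2.imwrite("pics/h.png",cv2.resize(im,None,fx=6,fy=6,interpolation=cv2.INTER_CUBIC)[:,:,::-1])
```

View pics/h.png

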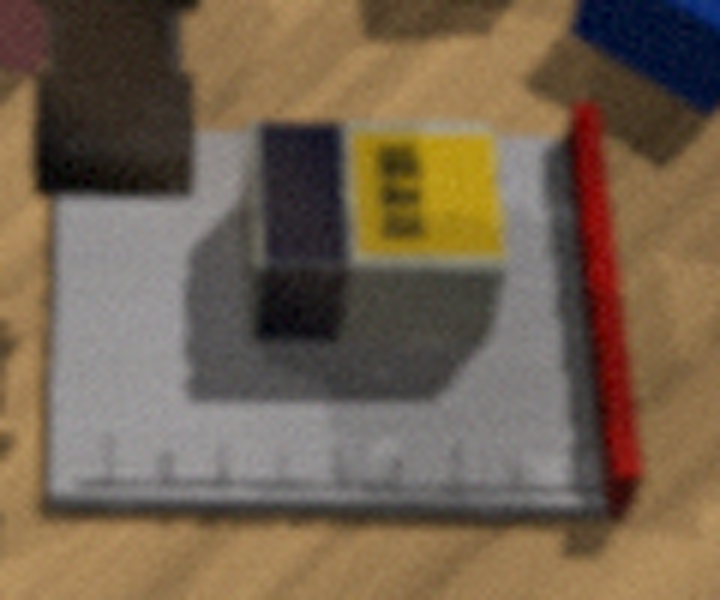

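Run:
```python
from h import *
c=camera("scene");a=np.deg2rad(42.3);x=np.array([np.cos(a),np.sin(a)]);y=np.array([-x[1],x[0]]);o=np.array([.6155,.1045])
def Q(u,v,z):
    p=ray(c,(300+(u-2.5)/6,150+(v-2.5)/6),z)[:2]-o; return (p@x).round(4),(p@y).round(4)
for p in [(248,124),(494,122),(502,264),(255,272)]: print("top",Q(*p,.085))
for p in [(258,340),(484,340)]: print("bot",Q(*p,.015))
print("bar",[Q(*p,.045) for p in [(574,108),(612,475)]])
```

```text
top (np.float64(-0.0444), np.float64(0.0717))
top (np.float64(0.0867), np.float64(0.0754))
top (np.float64(0.0837), np.float64(-0.0172))
top (np.float64(-0.0431), np.float64(-0.0243))
bot (np.float64(-0.0373), np.float64(-0.0193))
bot (np.float64(0.0835), np.float64(-0.0174))
bar [(np.float64(0.1396), np.float64(0.1178)), (np.float64(0.1367), np.float64(-0.1181))]
```

The near end is at plate x -0.044 and the far end at 0.085, about 50 mm short of the bar, with y centred at 0.026. Lowering behind it and approaching.

Call:
jog_arm(targets=[[[0, 0, 0.04], [0, 0, 0]], [[0, 0, 0.04], [0, 0, 0]], [[0, 0, 0.04], [0, 0, 0]], [[-0.03, 0, 0], [0, 0, 0]], [[-0.03, 0, 0], [0, 0, 0]], [[-0.02, 0, 0], [0, 0, 0]], [[-0.02, 0, 0], [0, 0, 0]], [[-0.01, 0, 0], [0, 0, 0]], [[-0.01, 0, 0], [0, 0, 0]], [[-0.01, 0, 0], [0, 0, 0]], [[-0.01, 0, 0], [0, 0, 0]], [[-0.01, 0, 0], [0, 0, 0]]])

```text
time: 9.55
eef_pos: [0.5686, 0.0963, 0.0297]
ee_rot: [-0.0, -0.36, 0.933, -0.0]
wrist_force: [-1.6, -1.1, 0.8]
grip_width: 0.0523
```

```bash
python3 snap.py i scene wrist
```

```text
(no output)
```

View pics/i_scene.png

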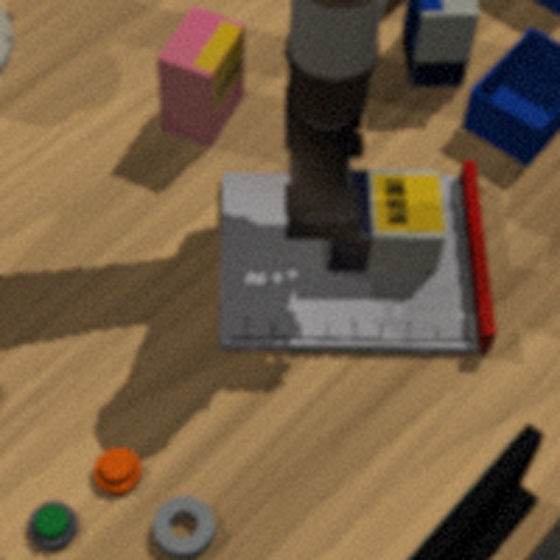

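View pics/i_wrist.png

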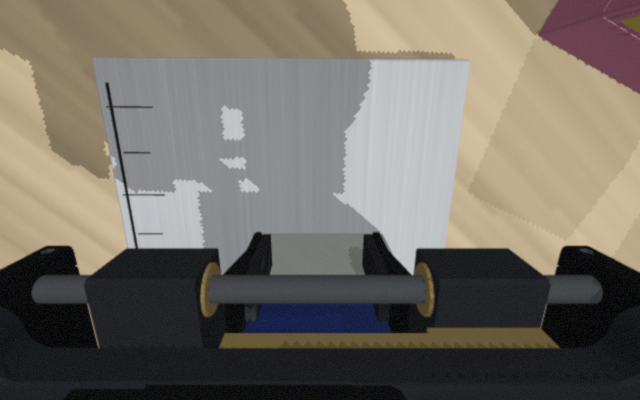

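The carton is sliding along the plate towards the bar (front edge now at crop (443,240), bar at (465,240)). Pushing on, slower near the bar.

Call:
jog_arm(targets=[[[-0.01, 0, 0], [0, 0, 0]], [[-0.01, 0, 0], [0, 0, 0]], [[-0.01, 0, 0], [0, 0, 0]], [[-0.01, 0, 0], [0, 0, 0]], [[-0.01, 0, 0], [0, 0, 0]], [[-0.004, 0, 0], [0, 0, 0]], [[-0.004, 0, 0], [0, 0, 0]]])

```text
time: 10.35
eef_pos: [0.5904, 0.1161, 0.0296]
ee_rot: [-0.0, -0.361, 0.933, -0.0]
wrist_force: [-1.6, -1.7, 0.5]
grip_width: 0.0525
```

Call:
jog_arm(targets=[[[-0.004, 0, 0], [0, 0, 0]], [[-0.004, 0, 0], [0, 0, 0]], [[0, 0, 0], [0, 0, 0]]])

```text
time: 10.65
eef_pos: [0.5937, 0.119, 0.0296]
ee_rot: [0.0, -0.361, 0.933, 0.0]
wrist_force: [-0.2, 0.0, -1.0]
grip_width: 0.0525
```

Call:
jog_arm(targets=[[[-0.004, 0, 0], [0, 0, 0]], [[0, 0, 0], [0, 0, 0]]])

```text
time: 10.85
eef_pos: [0.595, 0.1202, 0.0296]
ee_rot: [0.0, -0.361, 0.933, 0.0]
wrist_force: [-0.5, -0.3, -0.2]
grip_width: 0.0524
```

Call:
jog_arm(targets=[[[-0.004, 0, 0], [0, 0, 0]], [[-0.004, 0, 0], [0, 0, 0]]])

```text
time: 11.05
eef_pos: [0.5963, 0.1216, 0.0296]
ee_rot: [-0.002, -0.36, 0.933, -0.0]
wrist_force: [-5.4, -4.6, 5.2]
grip_width: 0.0523
```

Call:
jog_arm(targets=[[[-0.004, 0, 0], [0, 0, 0]], [[-0.004, 0, 0], [0, 0, 0]]])

```text
time: 11.25
eef_pos: [0.5959, 0.1217, 0.0296]
ee_rot: [-0.006, -0.36, 0.933, -0.001]
wrist_force: [-10.9, -9.5, 9.2]
grip_width: 0.0523
```

```bash
python3 snap.py j scene
```

```text
(no output)
```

View pics/j_scene.png

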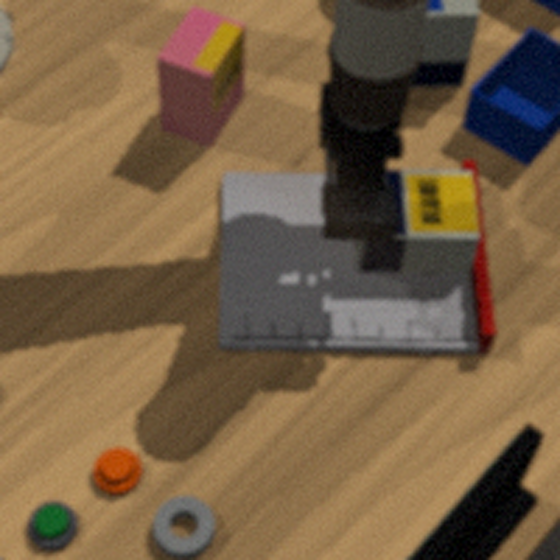

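Firm contact of about 14 N, with the arm stopped, so the carton is against the bar. Backing straight off, then rising.

Call:
jog_arm(targets=[[[0.005, 0, 0], [0, 0, 0]], [[0.01, 0, 0], [0, 0, 0]], [[0.02, 0, 0], [0, 0, 0]], [[0.04, 0, 0], [0, 0, 0]], [[0.04, 0, 0], [0, 0, 0]], [[0, 0, -0.06], [0, 0, 0]], [[0, 0, -0.08], [0, 0, 0]], [[0, 0, -0.08], [0, 0, 0]], [[0.08, 0, -0.06], [0, 0, 0]], [[0.08, 0, 0], [0, 0, 0]], [[0.08, 0, 0], [0, 0, 0]]], grip=1)

```text
time: 12.4
eef_pos: [0.4691, 0.0058, 0.171]
ee_rot: [0.002, -0.361, 0.933, 0.0]
wrist_force: [0.4, -0.3, 0.1]
grip_width: 0.0006
```

```bash
python3 snap.py k scene top wrist
python3 - <<'E'
from h import *
o=readout.get_obs();print(o["eef_pos"],o["grip_width"])
c=camera("scene"); im=c["pixels"][150:250,300:420]; cv2.imwrite("pics/k2.png",cv2.resize(im,None,fx=6,fy=6,interpolation=cv2.INTER_CUBIC)[:,:,::-1])
E
```

```text
[0.46824665 0.00514526 0.17050493] 0.0005378856030622461
```

View pics/k2.png

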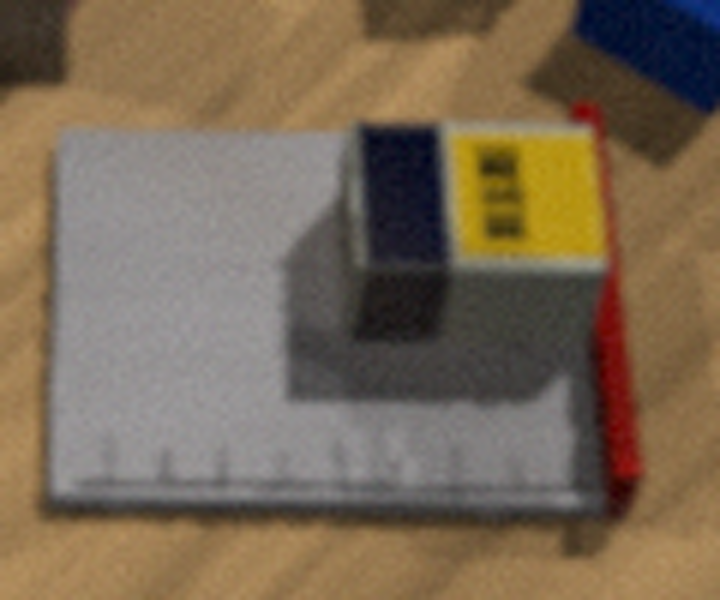

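View pics/k_top.png

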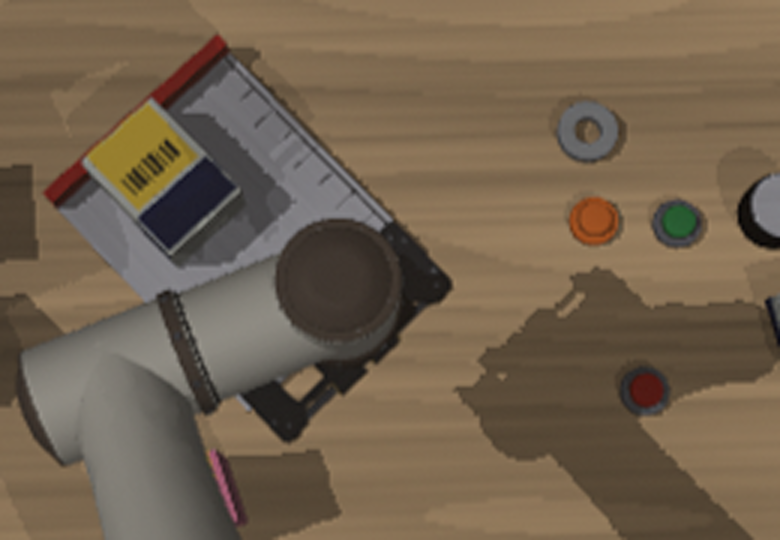

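View pics/k_wrist.png

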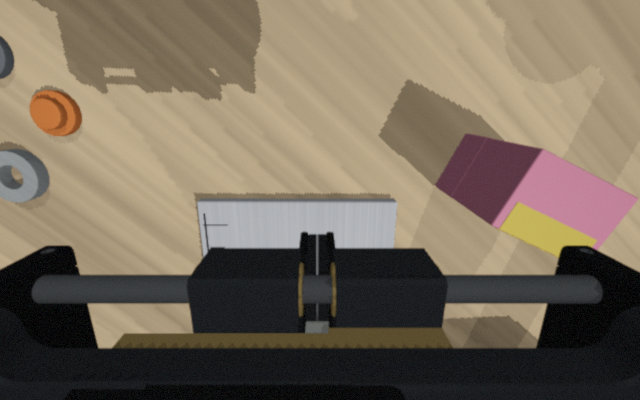

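The carton looks flush and square in both views: top view, its leading edge (83,160)–(152,99) lies along the bar. Next I check that numerically and locate the green button and its neighbours.

Run:
```python
from h import *
a=np.deg2rad(42.3);x=np.array([np.cos(a),np.sin(a)]);y=np.array([-x[1],x[0]]);o=np.array([.6155,.1045])
def F(p): p=p[:2]-o; return (p@x).round(4),(p@y).round(4)
c=camera("scene");Q=lambda u,v,z:F(ray(c,(300+(u-2.5)/6,150+(v-2.5)/6),z))
print("scene",[Q(*p,.085) for p in [(594,124),(607,266),(357,268),(348,124)]])
t=camera("top");P=lambda u,v,z:F(ray(t,(190+(u-1)/3,95+(v-1)/3),z))
print("top",[P(*p,.085) for p in [(152,99),(83,160),(172,256),(240,188)]],"bar",[P(*p,.045) for p in [(228,48),(57,206)]])
im=t["pixels"][120:240,370:480]; cv2.imwrite("pics/l1.png",cv2.resize(im,None,fx=5,fy=5,interpolation=cv2.INTER_CUBIC)[:,:,::-1])
im=c["pixels"][230:350,150:320]; cv2.imwrite("pics/l2.png",cv2.resize(im,None,fx=4.5,fy=4.5,interpolation=cv2.INTER_CUBIC)[:,:,::-1])
```

```text
scene [(np.float64(0.14), np.float64(0.075)), (np.float64(0.1376), np.float64(-0.0176)), (np.float64(0.0092), np.float64(-0.0209)), (np.float64(0.0088), np.float64(0.0727))]
top [(np.float64(0.1342), np.float64(-0.019)), (np.float64(0.1357), np.float64(0.0714)), (np.float64(0.0056), np.float64(0.0735)), (np.float64(0.0091), np.float64(-0.0201))] bar [(np.float64(0.1321), np.float64(-0.1152)), (np.float64(0.1307), np.float64(0.12))]
```

View pics/l1.png

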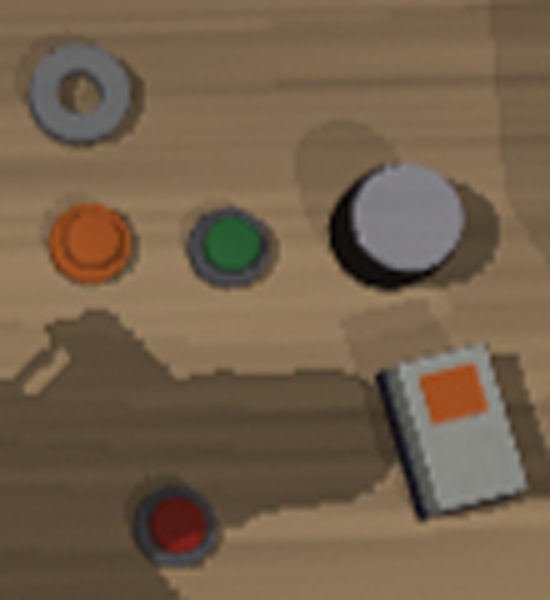

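View pics/l2.png

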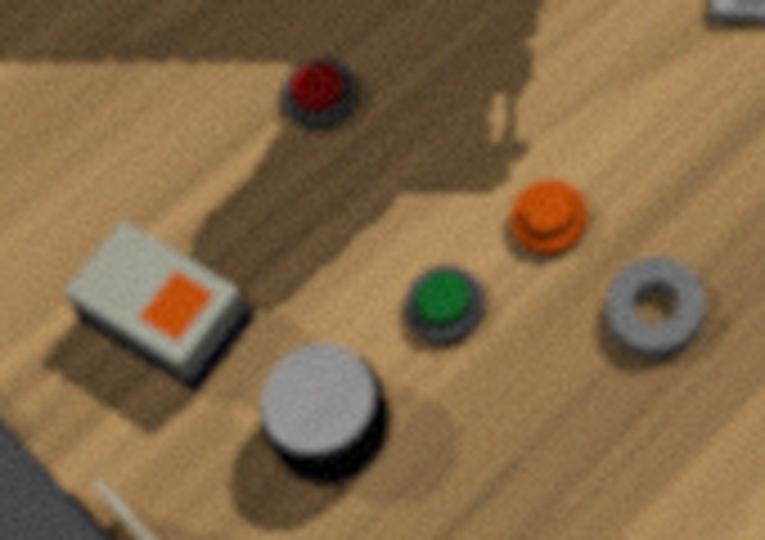

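Run:
```python
from h import *
t=camera("top");c=camera("scene")
P=lambda u,v,z:ray(t,(370+(u-2)/5,120+(v-2)/5),z).round(4)[:2]
S=lambda u,v,z:ray(c,(150+(u-1.75)/4.5,230+(v-1.75)/4.5),z).round(4)[:2]
print("can",P(407,218,.055),S(321,401,.055))
for z in (.015,.02,.025,.03,.04): print(z,"green",P(234,242,z),S(444,297,z),"red",P(180,526,z),S(318,85,z))
```

```text
can [ 0.6104 -0.443 ] [ 0.6155 -0.4429]
0.015 green [ 0.6066 -0.3477] [ 0.6048 -0.3432] red [ 0.4335 -0.3048] [ 0.4335 -0.2999]
0.02 green [ 0.6056 -0.3465] [ 0.6067 -0.3442] red [ 0.433  -0.3038] [ 0.4361 -0.3011]
0.025 green [ 0.6046 -0.3454] [ 0.6086 -0.3452] red [ 0.4326 -0.3028] [ 0.4388 -0.3023]
0.03 green [ 0.6036 -0.3443] [ 0.6106 -0.3462] red [ 0.4321 -0.3018] [ 0.4415 -0.3034]
0.04 green [ 0.6016 -0.3421] [ 0.6145 -0.3482] red [ 0.4312 -0.2999] [ 0.4468 -0.3058]
```

The carton's leading corners read 0.134 and 0.136 in the plate frame in the top view, level with the bar. The green button is at about (0.605, -0.345) and the canister is 98 mm from it. I turn the gripper's long side to world x to clear the canister, and travel with the fingers shut.

Call:
jog_arm(targets=[[[0, 0, 0], [0, 0, -0.1767]], [[0, 0, 0], [0, 0, -0.1767]], [[0, 0, 0], [0, 0, -0.1767]], [[0, 0, 0], [0, 0, -0.1767]], [[0, 0, 0], [0, 0, -0.1767]], [[0, 0, 0], [0, 0, -0.1767]], [[0.0778, -0.0304, 0], [0, 0, 0]], [[0.0778, -0.0304, 0], [0, 0, 0]], [[0.0778, -0.0304, 0], [0, 0, 0]], [[0.0778, -0.0304, 0], [0, 0, 0]], [[0.0778, -0.0304, 0], [0, 0, 0]], [[0.0778, -0.0304, 0], [0, 0, 0]], [[0.0778, -0.0304, 0], [0, 0, 0]], [[0.0778, -0.0304, 0], [0, 0, 0]], [[0.0778, -0.0304, 0], [0, 0, 0]], [[0, 0, 0], [0, 0, 0]], [[0, 0, 0], [0, 0, 0]]])

```text
time: 14.5
eef_pos: [0.6063, -0.3446, 0.1675]
ee_rot: [-0.001, -0.707, 0.708, 0.001]
wrist_force: [0.4, 0.7, -0.8]
grip_width: 0.0004
```

Call:
jog_arm(targets=[[[0, 0, 0.05], [0, 0, 0]], [[0, 0, 0.05], [0, 0, 0]], [[0, 0, 0.05], [0, 0, 0]], [[0, 0, 0], [0, 0, 0]]])

```text
time: 14.9
eef_pos: [0.6036, -0.3412, 0.0905]
ee_rot: [0.001, 0.707, -0.707, -0.004]
wrist_force: [0.3, -0.1, -1.0]
grip_width: 0.0003
```

```bash
python3 snap.py m wrist
python3 - <<'E'
from h import *
o=readout.get_obs();c=camera("wrist");e=np.array(o["eef_pos"]);print(e,o["wrist_force"])
h=hsv(c);H,S,V=[h[:,:,i].astype(int) for i in range(3)]
for a,ce,m in blobs((H>45)&(H<90)&(S>110)): print(a,ce,[ (z,ray(c,ce,z).round(4)) for z in (.02,.025,.03)])
print(proj(c,e),proj(c,[.605,-.345,.027]))
E
```

```text
[ 0.60515159 -0.34238078  0.09314482] [0.95560965 0.75733022 0.53938436]
1014 [315.6 191.5] [(0.02, array([ 0.6071, -0.345 ,  0.02  ])), (0.025, array([ 0.6071, -0.3464,  0.025 ])), (0.03, array([ 0.6071, -0.3478,  0.03  ]))]
[318.50526721 224.35871011] [318.02674921 193.65903837]
```

View pics/m_wrist.png

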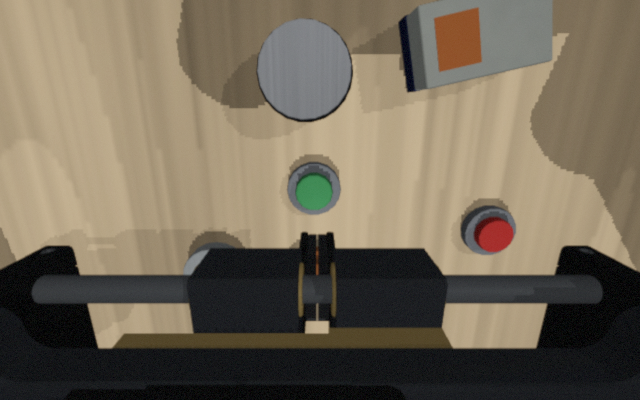

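The wrist view shows the green cap at (315,191), centred ahead of the shut fingers, red well off at (493,235) and the canister clear at (305,68). Descending, slowly at the end.

Call:
jog_arm(targets=[[[0.008, -0.004, 0.03], [0, 0, 0]], [[0, 0, 0.04], [0, 0, 0]], [[0, 0, 0.04], [0, 0, 0]], [[0, 0, 0.03], [0, 0, 0]], [[0, 0, 0], [0, 0, 0]], [[0, 0, 0], [0, 0, 0]]])

```text
time: 15.6
eef_pos: [0.6086, -0.3485, 0.0251]
ee_rot: [0.0, 0.707, -0.707, 0.0]
wrist_force: [0.2, 0.2, 0.4]
grip_width: 0.001
```

```bash
python3 snap.py n wrist scene
```

```text
(no output)
```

View pics/n_wrist.png

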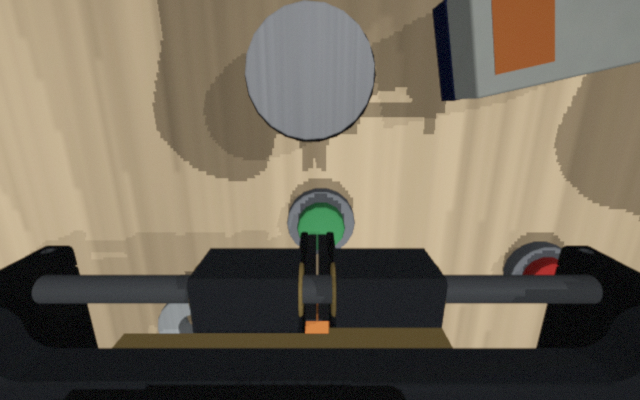

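View pics/n_scene.png

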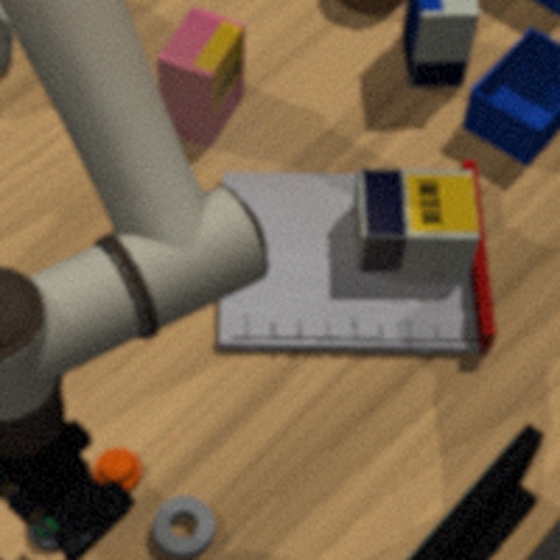

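Call:
jog_arm(targets=[[[0, 0, 0.004], [0, 0, 0]], [[0, 0, 0.004], [0, 0, 0]], [[0, 0, 0.004], [0, 0, 0]], [[0, 0, 0.004], [0, 0, 0]], [[0, 0, 0.004], [0, 0, 0]], [[0, 0, 0.004], [0, 0, 0]], [[0, 0, 0.004], [0, 0, 0]], [[0, 0, 0.004], [0, 0, 0]], [[0, 0, 0], [0, 0, 0]]])

```text
time: 16.6
eef_pos: [0.6078, -0.348, 0.0082]
ee_rot: [-0.0, -0.707, 0.707, 0.0]
wrist_force: [-1.2, -0.2, 0.3]
grip_width: 0.0005
```

Call:
jog_arm(targets=[[[0, 0, 0.004], [0, 0, 0]], [[0, 0, 0.004], [0, 0, 0]], [[0, 0, 0], [0, 0, 0]]])

```text
time: 16.9
eef_pos: [0.6078, -0.348, 0.0042]
ee_rot: [-0.0, -0.707, 0.707, 0.0]
wrist_force: [0.2, -1.1, -0.3]
grip_width: 0.0005
```

Call:
jog_arm(targets=[[[0, 0, 0.004], [0, 0, 0]], [[0, 0, 0.004], [0, 0, 0]], [[0, 0, 0], [0, 0, 0]]])

```text
time: 17.2
eef_pos: [0.6078, -0.348, 0.0002]
ee_rot: [-0.0, -0.707, 0.707, 0.0]
wrist_force: [1.2, -0.3, 0.2]
grip_width: 0.0003
```

Call:
jog_arm(targets=[[[0, 0, 0.004], [0, 0, 0]], [[0, 0, 0.004], [0, 0, 0]], [[0, 0, 0], [0, 0, 0]]])

```text
time: 17.5
eef_pos: [0.6078, -0.348, -0.0038]
ee_rot: [-0.0, -0.707, 0.707, 0.0]
wrist_force: [0.3, 1.4, -0.2]
grip_width: 0.0002
```

Call:
jog_arm(targets=[[[0, 0, 0.004], [0, 0, 0]], [[0, 0, 0.004], [0, 0, 0]], [[0, 0, 0], [0, 0, 0]]])

```text
time: 17.8
eef_pos: [0.6078, -0.348, -0.0078]
ee_rot: [-0.0, -0.707, 0.707, 0.0]
wrist_force: [1.1, 0.8, 0.1]
grip_width: 0.0003
```

Call:
jog_arm(targets=[[[0, 0, 0.004], [0, 0, 0]], [[0, 0, 0], [0, 0, 0]]])

```text
time: 18.0
eef_pos: [0.6079, -0.348, -0.0097]
ee_rot: [-0.0, -0.707, 0.707, 0.0]
wrist_force: [0.1, -0.8, -0.3]
grip_width: 0.0006
```

Call:
jog_arm(targets=[[[0, 0, 0.004], [0, 0, 0]], [[0, 0, 0], [0, 0, 0]]])

```text
time: 18.2
eef_pos: [0.6079, -0.348, -0.0117]
ee_rot: [-0.0, -0.707, 0.707, 0.0]
wrist_force: [0.3, -0.3, -0.7]
grip_width: 0.0004
```

```bash
python3 snap.py o wrist
```

```text
(no output)
```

View pics/o_wrist.png

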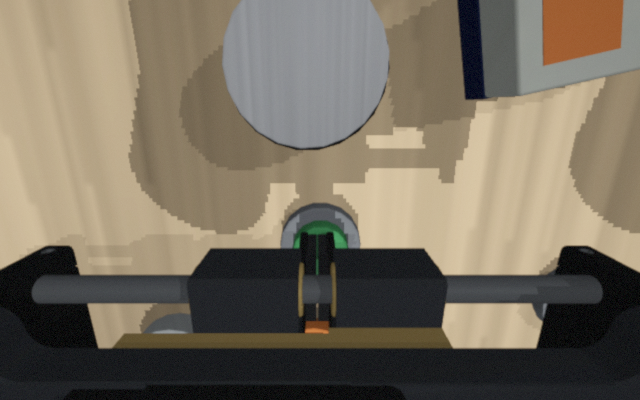

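No force at reported z -0.012, which again confirms the short fingers. The cap is directly beneath the tips, at (319,238). Continuing in 1–2 mm steps.

Call:
jog_arm(targets=[[[0, 0, 0.004], [0, 0, 0]], [[0, 0, 0], [0, 0, 0]]])

```text
time: 18.45
eef_pos: [0.6082, -0.3482, -0.0133]
ee_rot: [0.0, -0.707, 0.707, -0.0]
wrist_force: [0.6, 0.6, -0.2]
grip_width: 0.0008
```

Call:
jog_arm(targets=[[[0, 0, 0.004], [0, 0, 0]], [[0, 0, 0], [0, 0, 0]]])

```text
time: 18.65
eef_pos: [0.6083, -0.3482, -0.0151]
ee_rot: [0.0, -0.707, 0.707, -0.0]
wrist_force: [0.6, -0.1, 2.2]
grip_width: 0.0005
```

Call:
jog_arm(targets=[[[0, 0, 0.004], [0, 0, 0]], [[0, 0, 0], [0, 0, 0]]])

```text
time: 18.85
eef_pos: [0.6083, -0.3483, -0.0171]
ee_rot: [0.0, -0.707, 0.707, -0.0]
wrist_force: [0.1, 0.5, 3.8]
grip_width: 0.0007
```

Call:
jog_arm(targets=[[[0, 0, 0.004], [0, 0, 0]], [[0, 0, 0], [0, 0, 0]]])

```text
time: 19.05
eef_pos: [0.6083, -0.3483, -0.0191]
ee_rot: [0.0, -0.707, 0.707, -0.0]
wrist_force: [-0.4, -0.4, 4.8]
grip_width: 0.0004
```

Call:
jog_arm(targets=[[[0, 0, 0.003], [0, 0, 0]], [[0, 0, 0], [0, 0, 0]]])

```text
time: 19.25
eef_pos: [0.6084, -0.3483, -0.0195]
ee_rot: [0.0, 0.707, -0.707, 0.0]
wrist_force: [-2.1, 2.6, 9.0]
grip_width: 0.0009
```

Call:
jog_arm(targets=[[[0, 0, 0.003], [0, 0, 0]], [[0, 0, 0], [0, 0, 0]]])

```text
time: 19.45
eef_pos: [0.6084, -0.3483, -0.0196]
ee_rot: [0.0, 0.707, -0.707, 0.001]
wrist_force: [-4.3, 2.4, 13.8]
grip_width: 0.0009
```

The button bottomed: force rose from 5 N to 14 N with no more travel after about 6 mm. Releasing and rising straight up.

Call:
jog_arm(targets=[[[0, 0, -0.01], [0, 0, 0]], [[0, 0, -0.02], [0, 0, 0]], [[0, 0, -0.05], [0, 0, 0]], [[0, 0, -0.08], [0, 0, 0]], [[0, 0, -0.08], [0, 0, 0]], [[0, 0, -0.08], [0, 0, 0]], [[0, 0, -0.06], [0, 0, 0]], [[0, 0, 0], [0, 0, 0]], [[0, 0, 0], [0, 0, 0]]])

```text
time: 20.35
eef_pos: [0.6079, -0.3478, 0.1678]
ee_rot: [0.0, -0.707, 0.707, 0.0]
wrist_force: [0.5, 0.9, -0.5]
grip_width: 0.0001
```

```bash
python3 snap.py p wrist scene
python3 - <<'E'
from h import *
o=readout.get_obs();print(o["eef_pos"],o["wrist_force"],o["time"])
c=camera("top");cv2.imwrite("pics/p_t.png",c["pixels"][:,:,::-1])
E
```

```text
[ 0.60702143 -0.3475455   0.16561193] [-0.67059087 -0.63059534 -0.42347387] 20.45
```

View pics/p_wrist.png

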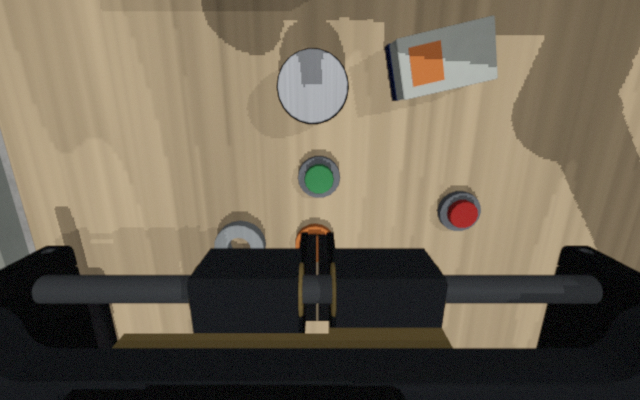

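View pics/p_scene.png

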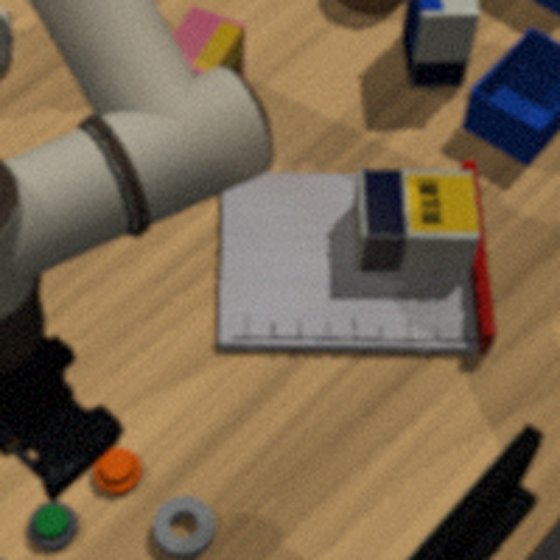

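View pics/p_t.png

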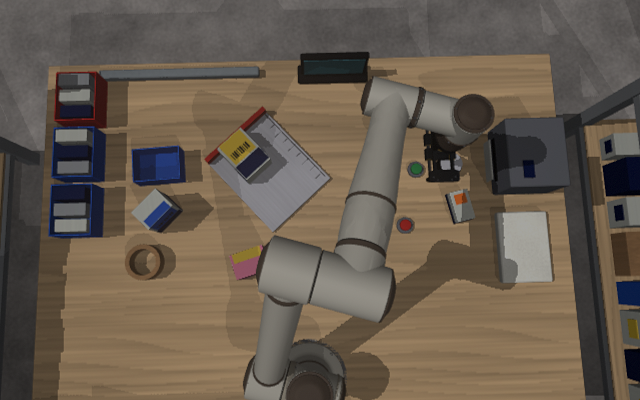

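The green cap is up again at wrist (319,180). The carton lies label up against the bar at scene crop (475,215), the bystanders are in place, and the arm is clear. Handing in.

```bash
python3 -c "
from station import job
print(job.sign_off())"
```

```text
the job is handed in; nothing more can be done
None
```

The carton lies label up and flush against the red bar. After that I pressed the green button all the way in and let it go. I handed the job in at about 20.5 s of the 54 s; the sign-off reports no verdict.

- **Carton:** I tipped it with the part-closed fingers and pushed it home until the arm stopped at about 14 N. Afterwards, with the arm backed off, its leading corners measured x = 0.134 and 0.136 m in the plate frame from the top camera. The scene camera gave 0.138 and 0.140 m, a few millimetres different. The bar face is at 0.135 m.
- **Green button:** it moved about 6 mm at roughly 5 N, then force rose to 14 N with no further travel, so it bottomed. The last wrist picture shows the cap up again. I judged this from force and pictures, since the joint value cannot be read.
- **Other things:** the red button, the look-alikes and the bystanders looked untouched in the last pictures. I did not measure their positions again.
- **Disagreement found:** the finger tips sit about 35 mm above the reported TCP, contrary to the description. My first push passed over the carton without touching it. I measured the offset in the wrist view and corrected for it, and reaching the button at a negative reported height bore this out.

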